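Feed an offcut through the chute flap

ROBOT

A 6-joint arm with a two-finger parallel gripper is mounted at the origin on the work surface. World frame = base frame: x ahead of the robot, y to its left, z up, the work surface at z = 0. Lengths are in m, angles in rad, forces in N, time in s.
With the tool pointing down it reaches from about 0.375 to 0.975 m from the base axis. Payload 3.8 kg.
Tool frame: the origin (TCP) lies midway between the tips of the shut fingers; the grasp point (between the pads) lies 19 mm behind it; z points along the fingers, y is the direction in which the jaws open and shut (so a half turn about z gives the same grasp; the last joint's range is limited). The gripper opens to 85 mm and grips with 20 to 120 N. Pads are 22 mm wide; open, the fingers measure 114 mm over their backs; the gripper's body (76 mm by 85 mm) begins 54 mm behind the grasp point. The pads swing forward as they close: fully open they stand 13 mm farther back than shut.
Start: joints at [1.206, 0.264, 1.604, -0, 1.274, -0.037], TCP at [0.217, 0.639, 0.231] pointing down, gripper open.
Joint ranges: [-2.63, 2.63], [-0.94, 2.18], [0.31, 2.57], [-1.31, 4.45], [0, 2.66], [-2.55, 2.55]. Speed limits (rad/s): [2.57, 2.57, 3.14, 3.14, 3.14, 3.14].

INTERFACE

Orientations are given as a rotation vector (axis times angle).
In Python, from workcell import bot gives the robot as it stands.
- The arm moves only by the shell command python3 -m inch 'ROWS' [FORCE]. ROWS is JSON, a list of rows, each an object of numbers: "dx", "dy", "dz": the shift along the tool's x, y, z in m; "ax", "ay", "az": the turn, a rotation vector about the tool's x, y, z in degrees; "fingers": the opening, from -1 (shut) to 1 (fully open). A call has 1 to 20 rows; each row is the pose to reach, as a shift and turn from the pose measured when the call began, along the tool's axes at that moment; what a row does not reach only later rows make up. A row lasts 1/8 s, in which the tool goes at most 62.5 mm and 10.7 degrees, less where a joint would pass 70% of its speed; a pose out of reach is approached as far as the arm can. A call with a gripper value outside its range is refused whole. The fingers move at their own pace and stop on an object; FORCE is the grip in N (left out, the last holds). Time passes only in rows, so rows that repeat a pose let the fingers close. It gives the time, the measured TCP pose, the force and the opening at its end, in the units of the state.
- bot.read_state(): the state, without advancing time (a new reading comes with each control period).
- bot.read_camera(name): name is "scene" or "top" or "wrist"; returns (picture, depth): 384x512x3 uint8, blue, green, red; 384x512 float32, m along the optical axis (not along the pixel's ray), 0 where there is no reading.
- bot.get_calibration(name): a dict with "intrinsics" (3x3 intrinsics, pixels), "view" (4x4, takes a point from world to camera coordinates). Camera axes: x right, y down, z forward; pixel columns grow to the right and rows downward; lengths in m; the calibration is good to about 2 mm. A picture is of the moment at which its call begins: read the wrist's pose just before it. get_calibration takes no time and is no camera call; for the wrist camera it gives the pose at the moment of the call.
- bot.finish_job(): hands the job in, once; it reports no verdict.
Trained networks look in the newest picture that a camera, given by its name, has taken for a name from the list of things; names that differ only in an ending like _2 or _b are one class to them, and where a whole thing is asked for, a point or a joint stands for the part that bears it (a point fixed in the world has none). Each returns a list of dicts, best first, with "p" (0 to 1); they miss things now and then, are a little off and sometimes report something else, mostly with a low value. They report only what shows in the picture. A call takes as long as a camera call. They do not tell look-alikes from the thing itself.
- bot.masks_of(camera, thing): "region" (384x512 bool, what is visible of it) and "box" ([left, top, right, bottom] in pixels, round what is visible of it).
The state is a dict: "time": time; "q": joint angles; "joint_vel": joint speeds; "joint_torque": joint torques, N m; "tool_pos": TCP position; "tcp_rot": TCP orientation; "wrist_force": force on the tool from outside, world axes, zero at the start; "torque": the same for the moment, N m; "width": opening from 0.0 (shut) to 1.0 (fully open).
Only numpy, scipy, OpenCV 4.12 (cv2) and the standard library are available. Lean on these libraries where they do the work, as an engineer would, in place of code of your own. Each camera call takes 0.05 s, during which the arm holds its last target. There are 200 camera calls.

TASK

Push the dark walnut offcut along the infeed board and through the yellow gravity flap until it drops into the bin behind it, then withdraw so that the flap swings fully shut. Only push it with the fingers: do not grip or lift it. Leave the pale block with the two dowels where it stands, and everything else on the bench as it is.

Things in the scene. Friction and masses are not known exactly. Their poses are not given: they have to be found in the camera images.
- chute: Fixed plywood offcut chute. Origin on the bench top straight below the middle of the closed flap; x points through the flap into the bin (the push direction), y left, z up. Level infeed board: top at z = 100 mm, from x = -220 mm to the sill at x = +20 mm; side fences 15 mm high, inner faces y = +-144 mm. Cheeks 178 mm tall carry the flap (x = -20 to 30 mm), inner faces y = +-137 mm
- sill (a point): Middle of the infeed board's far edge (chute x = 20, z = 100 mm), behind the flap. Beyond it the bin drops straight to a floor at z = 3 mm; its sides and back wall (inner face x = 193 mm) are 130 mm tall. A block tips over this edge by itself once its middle is some 15 to 25 mm past it, so the fingers must follow it right up to or into the flap opening
- flap (a joint): Yellow flap, 80 g: a panel 262 mm wide, 30 mm tall, 4 mm thick, on an arm at each end (y = +-128 mm) swinging on pins at chute x = 0, z = 170 mm. Nothing spans the gap above the panel: fingers held straight down can pass between the arms. 0 = shut (panel 4 to 34 mm above the board), grows in rad into the bin, stop at 1.4; about a newton opens it; it falls shut and rests on what is under it
- flap_edge (a point): Middle of the flap panel's lower edge
- walnut_center (a point): Centre (half-way up) of the dark walnut offcut, a loose block 70 mm (its x) by 50 mm (y) by 30 mm tall, about 90 g, lying flat on the infeed board in the left or the right half, its long side roughly along the chute's x
- keeper_center (a point): Centre (half-way up its 30 mm body) of the pale block, 70 x 50 x 30 mm, about 110 g, with two 10 mm dowels standing 14 mm out of its top; it lies in the other half of the infeed board, about 130 mm beside the walnut one, and stays there
- glue: Yellow glue bottle with a red cap, 56 mm across, 160 mm tall, standing left of the chute; origin under its base
- mug: Blue mug, 84 mm across, 95 mm tall, left of the chute; origin under its base
- mallet: Wooden mallet lying on the bench right of the chute: head 65 x 130 x 70 mm, 200 mm handle towards its -x; origin under the head
- brush: Bench brush lying on the bench to the left; origin under its middle
- driver: Screwdriver lying on the bench to the right; origin under its middle
- muffs: Black ear defenders lying on the bench right of the chute, about 180 x 145 mm, 70 mm tall; origin under the middle of the two cups
Things that resemble listed ones, but are neither listed nor needed, are in the scene too. There is more than one size of the part that bears walnut_center; the job needs the smallest.

How it is judged:
On the way:
1. the walnut offcut lies under the pushed-open flap (value of joint flap above 0.4 rad and x of walnut_center in the frame of chute between -0.035 and 0.07 m and z of walnut_center in the frame of chute above 0.095 m), for 0.05 s.
At the end, for the whole second after the job is handed in: The walnut offcut lies still in the bin (its centre between the sill and the back wall and at least 20 mm below the infeed board's top), the flap hangs shut (within 0.06 rad) and still, and the pale block is within 20 mm of where it stood (x of walnut_center in the frame of chute between 0.02 and 0.193 m and y of walnut_center in the frame of chute between -0.137 and 0.137 m and z of walnut_center in the frame of chute below 0.08 m and linear speed of walnut below 0.03 m/s and value of joint flap below 0.06 rad and velocity of joint flap between -0.1 and 0.1 rad/s and distance of keeper_center from where it was at the start of the episode below 0.02 m); the robot touches nothing.
It fails at once if the walnut offcut is lifted more than 20 mm off the infeed board (z of walnut_center in the frame of chute above 0.135 m).
It fails at once if the walnut offcut is pushed off the infeed board onto the bench (x of walnut_center in the frame of chute below 0 m and z of walnut_center in the frame of chute below 0.085 m).
It fails at once if the pale block is moved more than 20 mm (distance of keeper_center from where it was at the start of the episode above 0.02 m).
It fails at once if something else on the bench is moved more than 30 mm (distance of any of glue, mug, mallet, brush, driver, muffs from where it was at the start of the episode above 0.03 m).
It also fails if it takes over 40 s, if anything falls off the work surface, if the arm or the gripper's body presses on something with over 40 N, if the wrist force passes 120 N, or if a joint passes its speed limit or range.

## Working session

There is one attempt and no reset: what is moved stays moved. The work goes in short steps, Python scripts to look and compute and a shell command to move; the robot and the scene stay as the last step left them, time stands still between calls to the robot, and variables do not carry over. Pictures are saved under pics/ and viewed, about 8 in all and at most 12, crops included, and the job is handed in when it is done.

```bash
mkdir -p pics; cat > h.py <<'E'
import numpy as np, cv2
from workcell import bot
from scipy.spatial.transform import Rotation as R
def world(cam,depth,cal=None):
    c=cal or bot.get_calibration(cam); K=np.array(c["intrinsics"]); V=np.linalg.inv(np.array(c["view"]))
    v,u=np.mgrid[0:384,0:512]
    p=np.stack([(u-K[0,2])/K[0,0]*depth,(v-K[1,2])/K[1,1]*depth,depth],-1)
    w=p@V[:3,:3].T+V[:3,3]; w[depth==0]=np.nan
    return w
E
python3 - <<'E'
from h import *
for n in("top","scene"):
    im,d=bot.read_camera(n); cv2.imwrite(f"pics/{n}1.png",im); np.save(n+"1.npy",world(n,d))
    for t in("walnut_center","keeper_center","flap","chute"):
        w=np.load(n+"1.npy")
        for m in bot.masks_of(n,t)[:5]:
            print(n,t,round(m["p"],2),m["box"],np.round(np.nanmedian(w[m["region"]],0),3))
s=bot.read_state();print(s)
E
```

```text
top walnut_center 0.93 [244.2, 237.1, 279.2, 271.3] [ 0.333 -0.102  0.041]
top walnut_center 0.65 [229.9, 178.7, 252.6, 203.4] [ 0.539 -0.035  0.129]
top walnut_center 0.57 [167.0, 176.0, 191.8, 207.2] [0.549 0.172 0.042]
top keeper_center 0.9 [271.4, 163.8, 294.7, 190.9] [ 0.582 -0.159  0.129]
top chute 0.64 [191.0, 81.5, 317.3, 232.2] [ 0.67  -0.072  0.098]
scene walnut_center 0.94 [267.2, 165.4, 292.9, 182.0] [ 0.345 -0.094  0.039]
scene walnut_center 0.8 [282.6, 226.5, 312.6, 255.3] [0.56  0.182 0.041]
scene walnut_center 0.7 [253.1, 186.4, 268.3, 206.9] [ 0.546 -0.028  0.129]
scene keeper_center 0.55 [222.5, 177.5, 241.4, 198.4] [ 0.595 -0.152  0.128]
scene flap 0.64 [203.4, 191.9, 265.1, 225.5] [ 0.669 -0.075  0.125]
scene flap 0.63 [223.6, 178.1, 243.8, 197.7] [ 0.595 -0.152  0.128]
scene chute 0.58 [198.6, 130.3, 238.4, 162.2] [ 0.432 -0.468  0.053]
scene chute 0.57 [171.2, 163.3, 293.4, 286.4] [ 0.693 -0.065  0.096]
{'time': 0.5, 'q': array([ 1.20607512e+00,  2.63922999e-01,  1.60401393e+00,  3.11068606e-05,
        1.27373499e+00, -3.68963498e-02]), 'joint_vel': array([ 1.41743624e-03,  1.64166976e-05, -7.02396419e-04, -2.84223222e-05,
        1.80526282e-04,  2.48711577e-04]), 'joint_torque': array([-5.06176475e-04, -5.14408064e+01, -3.67234969e+01, -1.41051322e-05,
        2.62971014e-03, -9.01390621e-06]), 'tool_pos': array([0.21732037, 0.63903337, 0.23125667]), 'tcp_rot': array([-5.12650084e-01, -3.09943734e+00,  1.12690965e-04]), 'wrist_force': array([0.78109671, 0.03980619, 0.4479503 ]), 'torque': array([-0.02495371, -0.01719443, -0.04525145]), 'width': 0.9998364162514805}
```

View pics/top1.png

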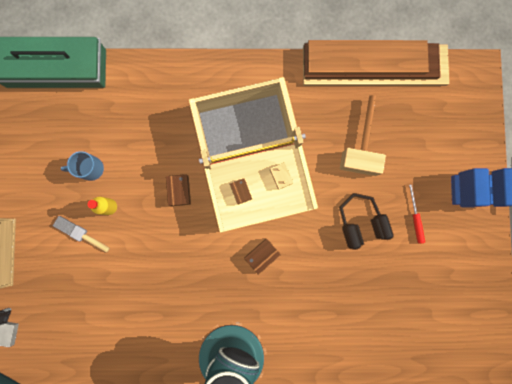

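View pics/scene1.png

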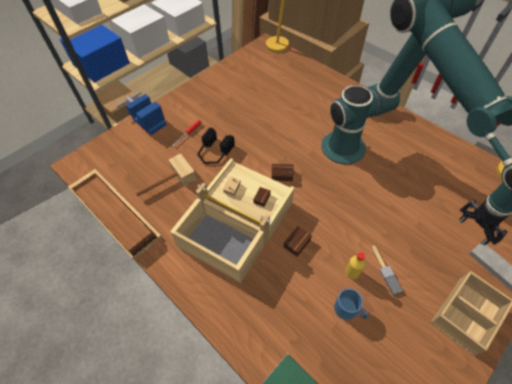

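Candidates for the walnut in the top picture: (241,191), on the board with its top at z=0.129; (262,255) and (178,190), both on the bench, larger and 41 mm tall. The pale block with dowels is at (281,177). By the description it is the one at (241,191). I'll check it in a close crop and fit the chute frame.

```bash
python3 - <<'E'
from h import *
w=np.load("top1.npy"); im=cv2.imread("pics/top1.png")
cv2.imwrite("pics/crop1.png",cv2.resize(im[75:240,180:325],None,fx=4,fy=4,interpolation=cv2.INTER_CUBIC)[:600])
sub=np.zeros((384,512),bool); sub[75:240,185:320]=1
def pts(a,b,m=sub):
    return w[m&(w[...,2]>a)&(w[...,2]<b)]
def rect(p): 
    r=cv2.minAreaRect((p[:,:2]*1000).astype(np.float32)); return np.round(r[0]),np.round(r[1]),round(r[2],1),np.round(cv2.boxPoints(r))
b=pts(.092,.106); print("board z",np.median(b[:,2]),rect(b))
print("fence",rect(pts(.092,.12)))
c=pts(.17,.19);print("cheek",len(c),np.round(c,3)[::3])
print("all",rect(pts(.09,.2)), "binwall",rect(pts(.122,.14)))
for t in("walnut_center","keeper_center"):
    for m in bot.masks_of("top",t)[:3]:
        q=w[m["region"]]; q=q[q[:,2]>np.nanmax([.03,np.nanmedian(q[:,2])-.006])]
        print(t,np.round(np.mean(q,0),3),rect(q))
E
```

```text
board z 0.09945019264683097 (array([651., -72.]), array([416., 289.]), 13.7, array([[ 415.,   19.],
       [ 483., -262.],
       [ 888., -163.],
       [ 819.,  118.]], dtype=float32))
fence (array([651., -72.]), array([416., 313.]), 13.6, array([[ 413.,   31.],
       [ 486., -273.],
       [ 890., -175.],
       [ 817.,  129.]], dtype=float32))
cheek 237 [[ 0.727 -0.205  0.173]
 [ 0.724 -0.196  0.171]
 [ 0.721 -0.203  0.183]
 [ 0.721 -0.196  0.172]
 [ 0.72  -0.204  0.176]
 [ 0.717 -0.198  0.176]
 [ 0.717 -0.207  0.175]
 [ 0.712 -0.2    0.183]
 [ 0.714 -0.21   0.176]
 [ 0.71  -0.201  0.178]
 [ 0.71  -0.21   0.179]
 [ 0.708 -0.201  0.176]
 [ 0.707 -0.21   0.178]
 [ 0.705 -0.204  0.175]
 [ 0.704 -0.213  0.18 ]
 [ 0.704 -0.222  0.177]
 [ 0.701 -0.204  0.179]
 [ 0.701 -0.213  0.177]
 [ 0.7   -0.221  0.181]
 [ 0.699 -0.201  0.175]
 [ 0.698 -0.21   0.179]
 [ 0.698 -0.219  0.178]
 [ 0.696 -0.192  0.173]
 [ 0.695 -0.201  0.176]
 [ 0.695 -0.21   0.175]
 [ 0.696 -0.219  0.174]
 [ 0.696 -0.229  0.172]
 [ 0.693 -0.199  0.171]
 [ 0.691 -0.206  0.18 ]
 [ 0.691 -0.215  0.182]
 [ 0.69  -0.192  0.1
[... 1540 characters left out ...]
2.]), array([71., 98.]), 41.2, array([[ 274.,  -88.],
       [ 339., -162.],
       [ 392., -116.],
       [ 327.,  -42.]], dtype=float32))
walnut_center [ 0.538 -0.034  0.129] (array([538., -34.]), array([70., 49.]), 22.0, array([[496., -24.],
       [515., -70.],
       [580., -44.],
       [561.,   2.]], dtype=float32))
walnut_center [0.55  0.175 0.042] (array([551., 175.]), array([99., 71.]), 5.0, array([[498., 207.],
       [505., 135.],
       [603., 144.],
       [597., 215.]], dtype=float32))
keeper_center [ 0.584 -0.159  0.13 ] (array([ 585., -160.]), array([69., 49.]), 23.5, array([[ 544., -151.],
       [ 563., -196.],
       [ 626., -169.],
       [ 607., -124.]], dtype=float32))
```

View pics/crop1.png

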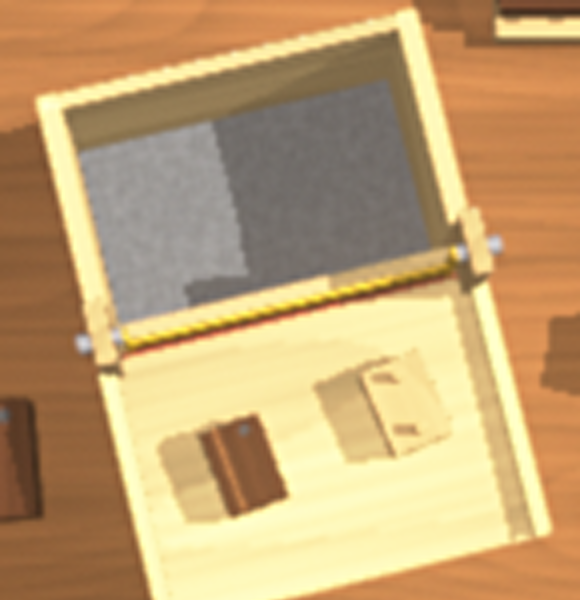

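The crop shows a small dark block at crop (245,467) on the board, 70x49 mm with its top at z=0.129, so it is the smallest walnut. The dowelled keeper is at (400,410), and the flap runs along (125,340)-(455,260), shut.

The chute origin is about (0.662,-0.069) with yaw 13.7°, and the cheek midpoint agrees to 2 mm. The walnut is at chute (-112,+63) and the keeper at (-96,-70). I'll go to chute (-190,+63) with the fingers partly closed to about 25 mm, for a two-point push.

```bash
python3 -m inch '[{"dz":-0.03,"fingers":-0.4},{"dx":-0.03,"dy":-0.038,"dz":-0.03,"az":-4,"fingers":-0.4},{"dx":-0.07,"dy":-0.085,"dz":-0.03,"az":-8,"fingers":-0.4},{"dx":-0.105,"dy":-0.13,"dz":-0.03,"az":-12,"fingers":-0.4},{"dx":-0.14,"dy":-0.175,"dz":-0.03,"az":-16,"fingers":-0.4},{"dx":-0.175,"dy":-0.22,"dz":-0.03,"az":-20,"fingers":-0.4},{"dx":-0.21,"dy":-0.265,"dz":-0.03,"az":-24,"fingers":-0.4},{"dx":-0.245,"dy":-0.31,"dz":-0.03,"az":-28,"fingers":-0.4},{"dx":-0.28,"dy":-0.355,"dz":-0.03,"az":-32.5,"fingers":-0.4},{"dx":-0.315,"dy":-0.4,"dz":-0.03,"az":-32.5,"fingers":-0.4},{"dx":-0.35,"dy":-0.445,"dz":-0.03,"az":-32.5,"fingers":-0.4},{"dx":-0.385,"dy":-0.49,"dz":-0.03,"az":-32.5,"fingers":-0.4},{"dx":-0.42,"dy":-0.535,"dz":-0.03,"az":-32.5,"fingers":-0.4},{"dx":-0.4545,"dy":-0.5755,"dz":-0.03,"az":-32.5,"fingers":-0.4},{"dx":-0.4545,"dy":-0.5755,"dz":-0.03,"az":-32.5,"fingers":-0.4},{"dx":-0.4545,"dy":-0.5755,"dz":-0.03,"az":-32.5,"fingers":-0.4}]'
cat >> h.py <<'E'
O=np.array([.662,-.069]); A=np.deg2rad(13.7); M=np.array([[np.cos(A),np.sin(A)],[-np.sin(A),np.cos(A)]])
def chute(p): p=np.asarray(p); return np.concatenate([(p[...,:2]-O)@M.T,p[...,2:]],-1)
def report():
    s=bot.read_state(); r=R.from_rotvec(s["tcp_rot"]).as_matrix()
    tx=np.rad2deg(np.arctan2(r[1,0],r[0,0])); print("t",round(s["time"],2),"tcp chute",np.round(chute(s["tool_pos"])*1000),"x-yaw",round(tx,1),"z",np.round(r[:,2],3),"F",np.round(s["wrist_force"],1),"w",round(s["width"],2),"q",np.round(s["q"],2))
def boxes(cam):
    im,d=bot.read_camera(cam); w=world(cam,d)
    for t in("walnut_center","keeper_center"):
        for m in bot.masks_of(cam,t)[:3]:
            q=w[m["region"]]; q=q[~np.isnan(q[:,2])]
            q=q[q[:,2]>max(.03,np.median(q[:,2])-.006)]
            if len(q)<8: continue
            q=chute(q)*1000
            r=cv2.minAreaRect(q[:,:2].astype(np.float32)); print(t,round(m["p"],2),m["box"],"c",np.round(r[0]),"size",np.round(r[1]),"ang",round(r[2],1),"ztop",round(np.median(q[:,2])))
    return im
E
python3 -c "
from h import *
report(); im=boxes('wrist'); cv2.imwrite('pics/wrist2.png',im)"
```

```text
t 0.6 tcp chute [-264.  793.  231.] x-yaw 161.2 z [-0.  0. -1.] F [-0.2  0.3  0.1] w 1.0 q [ 1.21  0.26  1.6   0.    1.27 -0.04]invalid input at $[0]: expected keys dx, dy, dz, ax, ay, az, fingers
```

View pics/wrist2.png

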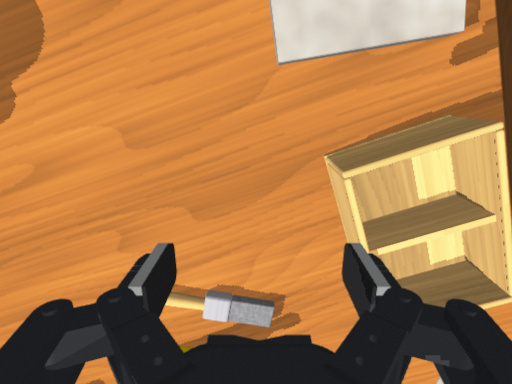

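The move was refused because every row needs all the keys. The picture shows only the start area, with the brush at (240,305). Retyping the rows in full.

```bash
python3 -m inch '[{"dx":0,"dy":0,"dz":-0.03,"ax":0,"ay":0,"az":0,"fingers":-0.4},{"dx":-0.03,"dy":-0.038,"dz":-0.03,"ax":0,"ay":0,"az":-4,"fingers":-0.4},{"dx":-0.07,"dy":-0.085,"dz":-0.03,"ax":0,"ay":0,"az":-8,"fingers":-0.4},{"dx":-0.105,"dy":-0.13,"dz":-0.03,"ax":0,"ay":0,"az":-12,"fingers":-0.4},{"dx":-0.14,"dy":-0.175,"dz":-0.03,"ax":0,"ay":0,"az":-16,"fingers":-0.4},{"dx":-0.175,"dy":-0.22,"dz":-0.03,"ax":0,"ay":0,"az":-20,"fingers":-0.4},{"dx":-0.21,"dy":-0.265,"dz":-0.03,"ax":0,"ay":0,"az":-24,"fingers":-0.4},{"dx":-0.245,"dy":-0.31,"dz":-0.03,"ax":0,"ay":0,"az":-28,"fingers":-0.4},{"dx":-0.28,"dy":-0.355,"dz":-0.03,"ax":0,"ay":0,"az":-32.5,"fingers":-0.4},{"dx":-0.315,"dy":-0.4,"dz":-0.03,"ax":0,"ay":0,"az":-32.5,"fingers":-0.4},{"dx":-0.35,"dy":-0.445,"dz":-0.03,"ax":0,"ay":0,"az":-32.5,"fingers":-0.4},{"dx":-0.385,"dy":-0.49,"dz":-0.03,"ax":0,"ay":0,"az":-32.5,"fingers":-0.4},{"dx":-0.42,"dy":-0.535,"dz":-0.03,"ax":0,"ay":0,"az":-32.5,"fingers":-0.4},{"dx":-0.4545,"dy":-0.5755,"dz":-0.03,"ax":0,"ay":0,"az":-32.5,"fingers":-0.4},{"dx":-0.4545,"dy":-0.5755,"dz":-0.03,"ax":0,"ay":0,"az":-32.5,"fingers":-0.4},{"dx":-0.4545,"dy":-0.5755,"dz":-0.03,"ax":0,"ay":0,"az":-32.5,"fingers":-0.4}]'
python3 -c "
from h import *
report(); im=boxes('wrist'); cv2.imwrite('pics/wrist3.png',im)"
```

```text
time: 2.75
tool_pos: [0.462, -0.0519, 0.2612]
tcp_rot: [0.374, -3.119, -0.001]
wrist_force: [-0.4, 1.2, -0.8]
width: 0.3
t 2.75 tcp chute [-190.   64.  261.] x-yaw -166.3 z [-0.001  0.001 -1.   ] F [-0.4  1.2 -0.8] w 0.3 q [-0.17 -0.16  1.99  0.    1.31 -1.98]
walnut_center 0.84 [352.4, 212.6, 433.7, 289.6] c [-93. 193.] size [259. 108.] ang 61.0 ztop 42
walnut_center 0.76 [193.8, 0.0, 294.2, 92.4] c [-328.   45.] size [71. 98.] ang 26.7 ztop 42
walnut_center 0.56 [230.4, 209.7, 278.3, 281.2] c [-139.   59.] size [124.  50.] ang 6.7 ztop 130
keeper_center 0.91 [100.9, 221.6, 171.5, 290.0] c [-129.  -30.] size [ 71. 175.] ang 33.1 ztop 130
```

View pics/wrist3.png

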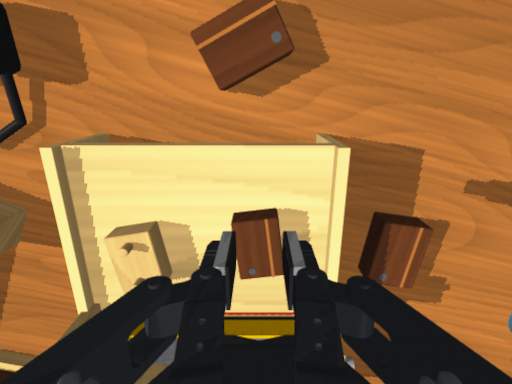

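The wrist view shows the walnut at (255,243), centred between the fingers at x=225 to 290. The keeper is well to the side at (137,255). The bigger look-alikes, at (243,45) and (395,250), lie off the board. Next I'll descend and do a first slow push.

```bash
python3 -m inch '[{"dx":0,"dy":0,"dz":0.04,"ax":0,"ay":0,"az":0,"fingers":-0.4},{"dx":0,"dy":0,"dz":0.08,"ax":0,"ay":0,"az":0,"fingers":-0.4},{"dx":0,"dy":0,"dz":0.12,"ax":0,"ay":0,"az":0,"fingers":-0.4},{"dx":0,"dy":0,"dz":0.135,"ax":0,"ay":0,"az":0,"fingers":-0.4},{"dx":0,"dy":0,"dz":0.148,"ax":0,"ay":0,"az":0,"fingers":-0.4},{"dx":0,"dy":0,"dz":0.148,"ax":0,"ay":0,"az":0,"fingers":-0.4},{"dx":-0.01,"dy":0,"dz":0.148,"ax":0,"ay":0,"az":0,"fingers":-0.4},{"dx":-0.02,"dy":0,"dz":0.148,"ax":0,"ay":0,"az":0,"fingers":-0.4},{"dx":-0.03,"dy":0,"dz":0.148,"ax":0,"ay":0,"az":0,"fingers":-0.4},{"dx":-0.04,"dy":0,"dz":0.148,"ax":0,"ay":0,"az":0,"fingers":-0.4},{"dx":-0.05,"dy":0,"dz":0.148,"ax":0,"ay":0,"az":0,"fingers":-0.4},{"dx":-0.06,"dy":0,"dz":0.148,"ax":0,"ay":0,"az":0,"fingers":-0.4},{"dx":-0.07,"dy":0,"dz":0.148,"ax":0,"ay":0,"az":0,"fingers":-0.4},{"dx":-0.07,"dy":0,"dz":0.148,"ax":0,"ay":0,"az":0,"fingers":-0.4}]'
python3 -c "
from h import *
report(); im=boxes('top'); boxes('scene'); cv2.imwrite('pics/top4.png',cv2.resize(im[120:290,150:340],None,fx=3,fy=3,interpolation=cv2.INTER_CUBIC))"
```

```text
time: 4.65
tool_pos: [0.531, -0.0339, 0.1133]
tcp_rot: [-0.378, 3.118, 0.001]
wrist_force: [-0.2, -0.5, -0.6]
width: 0.297
t 4.65 tcp chute [-119.   65.  113.] x-yaw -166.2 z [ 0.001  0.    -1.   ] F [-0.2 -0.5 -0.6] w 0.3 q [-0.11  0.1   2.03  0.    1.01 -1.92]
walnut_center 0.77 [254.2, 241.4, 276.4, 273.9] c [-328.   45.] size [67. 96.] ang 30.6 ztop 41
walnut_center 0.74 [168.4, 175.7, 191.2, 208.0] c [-50. 263.] size [71. 99.] ang 80.7 ztop 42
keeper_center 0.91 [268.3, 163.5, 293.1, 188.6] c [-95. -70.] size [71. 50.] ang 9.5 ztop 130
walnut_center 0.82 [283.2, 228.1, 310.5, 256.1] c [-45. 265.] size [72. 99.] ang 81.1 ztop 42
walnut_center 0.71 [271.0, 163.5, 289.0, 180.4] c [-247.   87.] size [235.  83.] ang 26.6 ztop 40
walnut_center 0.65 [243.5, 193.9, 267.3, 217.0] c [-68.  62.] size [50. 72.] ang 89.0 ztop 129
keeper_center 0.48 [222.0, 180.8, 240.9, 193.5] c [-91. -66.] size [69. 50.] ang 11.3 ztop 129
```

View pics/top4.png

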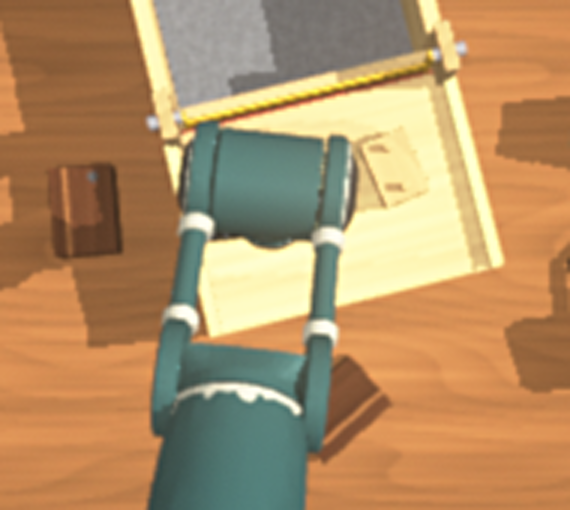

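The top view hides the walnut under the wrist, with the keeper unmoved at crop (395,165) and the flap shut at (300,90). The scene camera puts the walnut squared up at chute (-68,62), 90° box, centre 50 mm ahead of the TCP. Pushing on through the flap.

```bash
python3 -m inch '[{"dx":-0.01,"dy":0,"dz":0,"ax":0,"ay":0,"az":0,"fingers":-0.4},{"dx":-0.02,"dy":0,"dz":0,"ax":0,"ay":0,"az":0,"fingers":-0.4},{"dx":-0.03,"dy":0,"dz":0,"ax":0,"ay":0,"az":0,"fingers":-0.4},{"dx":-0.04,"dy":0,"dz":0,"ax":0,"ay":0,"az":0,"fingers":-0.4},{"dx":-0.05,"dy":0,"dz":0,"ax":0,"ay":0,"az":0,"fingers":-0.4},{"dx":-0.06,"dy":0,"dz":0,"ax":0,"ay":0,"az":0,"fingers":-0.4},{"dx":-0.07,"dy":0,"dz":0,"ax":0,"ay":0,"az":0,"fingers":-0.4},{"dx":-0.08,"dy":0,"dz":0,"ax":0,"ay":0,"az":0,"fingers":-0.4},{"dx":-0.085,"dy":0,"dz":0,"ax":0,"ay":0,"az":0,"fingers":-0.4},{"dx":-0.085,"dy":0,"dz":0,"ax":0,"ay":0,"az":0,"fingers":-0.4}]'
python3 -c "
from h import *
report(); im=boxes('scene'); cv2.imwrite('pics/scene5.png',cv2.resize(im[140:300,150:330],None,fx=3.5,fy=3.5,interpolation=cv2.INTER_CUBIC))"
```

```text
time: 6.2
tool_pos: [0.613, -0.0136, 0.1132]
tcp_rot: [-0.378, 3.118, 0.001]
wrist_force: [0.2, 0.1, -1.1]
width: 0.302
t 6.2 tcp chute [-35.  65. 113.] x-yaw -166.2 z [ 0.001  0.001 -1.   ] F [ 0.2  0.1 -1.1] w 0.3 q [-0.06  0.25  1.86  0.    1.04 -1.88]
walnut_center 0.9 [282.4, 229.5, 310.5, 256.3] c [-47. 265.] size [ 72. 101.] ang 81.9 ztop 41
walnut_center 0.8 [272.1, 164.7, 292.7, 183.2] c [-320.   50.] size [69. 90.] ang 26.9 ztop 41
walnut_center 0.5 [336.3, 292.5, 365.8, 321.7] c [ 96. 544.] size [ 82. 103.] ang 26.7 ztop 75
keeper_center 0.61 [219.1, 177.3, 243.5, 197.1] c [-91. -69.] size [74. 51.] ang 9.3 ztop 129
keeper_center 0.2 [347.4, 252.6, 366.4, 280.0] c [-36. 504.] size [53. 45.] ang 86.3 ztop 115
```

View pics/scene5.png

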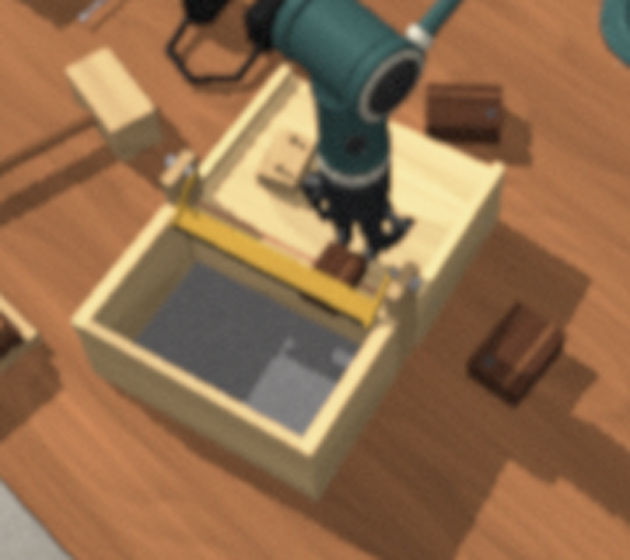

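The picture shows the flap (275,270) pushed open, with the walnut (340,262) under it and the fingers behind at (370,235). Contact is light. Following it over the sill.

```bash
python3 -m inch '[{"dx":-0.01,"dy":0,"dz":0,"ax":0,"ay":0,"az":0,"fingers":-0.4},{"dx":-0.02,"dy":0,"dz":0,"ax":0,"ay":0,"az":0,"fingers":-0.4},{"dx":-0.03,"dy":0,"dz":0,"ax":0,"ay":0,"az":0,"fingers":-0.4},{"dx":-0.04,"dy":0,"dz":0,"ax":0,"ay":0,"az":0,"fingers":-0.4},{"dx":-0.05,"dy":0,"dz":0,"ax":0,"ay":0,"az":0,"fingers":-0.4},{"dx":-0.055,"dy":0,"dz":0,"ax":0,"ay":0,"az":0,"fingers":-0.4},{"dx":-0.055,"dy":0,"dz":0,"ax":0,"ay":0,"az":0,"fingers":-0.4},{"dx":-0.055,"dy":0,"dz":0,"ax":0,"ay":0,"az":0,"fingers":-0.4}]'
python3 -c "
from h import *
report(); im=boxes('scene'); cv2.imwrite('pics/scene6.png',cv2.resize(im[140:300,150:330],None,fx=3.5,fy=3.5,interpolation=cv2.INTER_CUBIC))"
```

```text
time: 7.35
tool_pos: [0.6634, -0.0012, 0.1134]
tcp_rot: [0.377, -3.113, -0.0]
wrist_force: [-9.7, -2.1, 8.0]
width: 0.297
t 7.35 tcp chute [ 17.  66. 113.] x-yaw -166.2 z [-0.005 -0.    -1.   ] F [-9.7 -2.1  8. ] w 0.3 q [-0.04  0.34  1.74 -0.    1.07 -1.85]
walnut_center 0.64 [234.6, 228.3, 248.7, 243.0] c [45. 64.] size [27. 51.] ang 6.3 ztop 69
walnut_center 0.64 [283.1, 227.5, 311.7, 256.4] c [-45. 264.] size [ 71. 100.] ang 82.1 ztop 42
walnut_center 0.58 [272.4, 162.0, 292.7, 181.2] c [-323.   47.] size [76. 95.] ang 26.6 ztop 41
keeper_center 0.51 [221.8, 181.2, 236.3, 194.4] c [-22. -36.] size [200.  34.] ang 39.0 ztop 129
```

View pics/scene6.png

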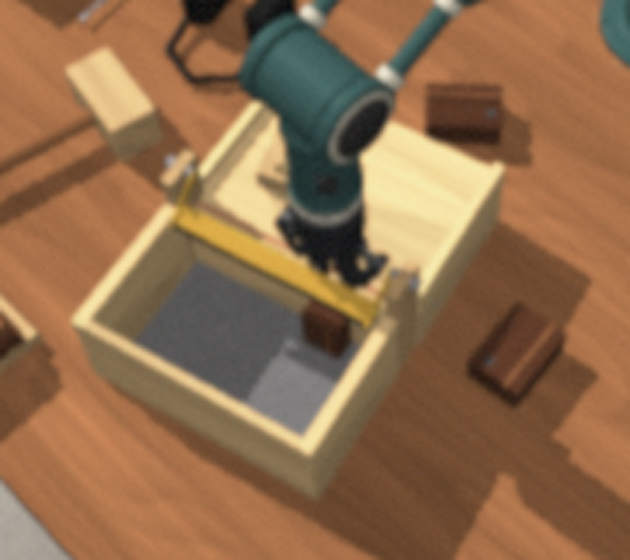

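The picture shows the walnut down in the bin, standing on end at (325,330) with its top at about z=69, so its centre is near 35 mm, below the 80 mm limit. The flap rests on the fingers. The 10 N on the wrist is probably the fingers against the flap. I'll withdraw straight back, then up.

```bash
python3 -m inch '[{"dx":0.01,"dy":0,"dz":0,"ax":0,"ay":0,"az":0,"fingers":-0.4},{"dx":0.025,"dy":0,"dz":0,"ax":0,"ay":0,"az":0,"fingers":-0.4},{"dx":0.04,"dy":0,"dz":0,"ax":0,"ay":0,"az":0,"fingers":-0.4},{"dx":0.06,"dy":0,"dz":0,"ax":0,"ay":0,"az":0,"fingers":-0.4},{"dx":0.085,"dy":0,"dz":0,"ax":0,"ay":0,"az":0,"fingers":-0.4},{"dx":0.11,"dy":0,"dz":0,"ax":0,"ay":0,"az":0,"fingers":-0.4},{"dx":0.14,"dy":0,"dz":0,"ax":0,"ay":0,"az":0,"fingers":-0.4},{"dx":0.17,"dy":0,"dz":0,"ax":0,"ay":0,"az":0,"fingers":-0.4},{"dx":0.19,"dy":0,"dz":-0.03,"ax":0,"ay":0,"az":0,"fingers":-0.4},{"dx":0.2,"dy":0,"dz":-0.08,"ax":0,"ay":0,"az":0,"fingers":-0.4},{"dx":0.2,"dy":0,"dz":-0.13,"ax":0,"ay":0,"az":0,"fingers":-0.4},{"dx":0.2,"dy":0.03,"dz":-0.17,"ax":0,"ay":0,"az":0,"fingers":-0.4},{"dx":0.2,"dy":0.08,"dz":-0.17,"ax":0,"ay":0,"az":0,"fingers":-0.4},{"dx":0.2,"dy":0.13,"dz":-0.17,"ax":0,"ay":0,"az":0,"fingers":-0.4},{"dx":0.2,"dy":0.16,"dz":-0.17,"ax":0,"ay":0,"az":0,"fingers":-0.4},{"dx":0.2,"dy":0.16,"dz":-0.17,"ax":0,"ay":0,"az":0,"fingers":-0.4}]'
python3 -c "
from h import *
report(); im=boxes('scene'); boxes('top'); report()
_,d=bot.read_camera('scene'); w=chute(world('scene',d))
m=bot.masks_of('scene','flap')
for k in m[:2]: print(k['p'],k['box'],np.round(np.nanmedian(w[k['region']],0),3))
cv2.imwrite('pics/scene7.png',cv2.resize(im[140:300,150:330],None,fx=3.5,fy=3.5,interpolation=cv2.INTER_CUBIC))"
```

```text
time: 9.5
tool_pos: [0.4308, 0.1078, 0.2845]
tcp_rot: [0.383, -3.114, -0.001]
wrist_force: [-0.6, -1.0, 0.9]
width: 0.304
t 9.5 tcp chute [-183.  227.  284.] x-yaw -166.0 z [-0.004  0.    -1.   ] F [-0.6 -1.   0.9] w 0.3 q [ 0.19 -0.21  2.    0.    1.36 -1.63]
walnut_center 0.93 [270.9, 164.2, 294.2, 182.1] c [-321.   47.] size [72. 96.] ang 27.2 ztop 41
walnut_center 0.69 [236.3, 224.4, 248.4, 242.5] c [41. 65.] size [29. 48.] ang 2.7 ztop 72
walnut_center 0.58 [282.0, 226.7, 313.5, 257.8] c [-46. 265.] size [ 71. 103.] ang 80.9 ztop 42
keeper_center 0.74 [223.0, 178.5, 242.4, 194.4] c [-92. -70.] size [73. 52.] ang 10.0 ztop 129
keeper_center 0.18 [205.1, 188.7, 264.6, 224.2] c [ 5. -0.] size [266.  10.] ang 89.8 ztop 129
walnut_center 0.68 [166.0, 173.2, 189.6, 199.5] c [-40. 262.] size [71. 80.] ang 82.3 ztop 42
walnut_center 0.6 [245.0, 238.8, 281.3, 272.5] c [-327.   45.] size [70. 97.] ang 27.0 ztop 42
walnut_center 0.43 [223.6, 141.3, 238.9, 154.5] c [39. 61.] size [44. 24.] ang 85.5 ztop 72
keeper_center 0.65 [271.6, 162.2, 294.7, 188.9] c [-95. -70.] size [70. 50.] ang 8.9 ztop 130
t 9.8 tcp chute [-182.  224.  284.] x-yaw -166.3 z [-0.005 -0.001 -1.   ] F [ 0.5 -0.7  0.2] w 0.3 q [ 0.18 -0.21  1.99  0.    1.36 -1.63]
0.53 [204.1, 192.3, 262.5, 224.1] [ 0.006 -0.021  0.121]
0.35 [183.6, 120.2, 199.0, 136.6] [-0.348 -0.479  0.02 ]
```

View pics/scene7.png

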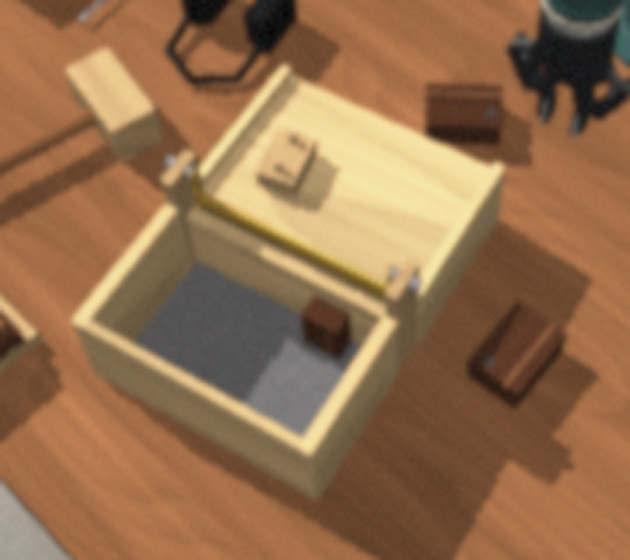

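The picture shows the walnut in the bin at (325,325), standing on end. The flap hangs shut along (290,240), the keeper is still at (287,160), and the gripper is clear at (575,80). I'll let it settle for a second, compare the flap with the first picture, and hand in.

```bash
python3 -m inch '[{"dx":0,"dy":0,"dz":0,"ax":0,"ay":0,"az":0,"fingers":-0.4},{"dx":0,"dy":0,"dz":0,"ax":0,"ay":0,"az":0,"fingers":-0.4},{"dx":0,"dy":0,"dz":0,"ax":0,"ay":0,"az":0,"fingers":-0.4},{"dx":0,"dy":0,"dz":0,"ax":0,"ay":0,"az":0,"fingers":-0.4},{"dx":0,"dy":0,"dz":0,"ax":0,"ay":0,"az":0,"fingers":-0.4},{"dx":0,"dy":0,"dz":0,"ax":0,"ay":0,"az":0,"fingers":-0.4},{"dx":0,"dy":0,"dz":0,"ax":0,"ay":0,"az":0,"fingers":-0.4},{"dx":0,"dy":0,"dz":0,"ax":0,"ay":0,"az":0,"fingers":-0.4}]' >/dev/null
python3 -c "
from h import *
im,d=bot.read_camera('scene'); w=chute(world('scene',d)); w0=chute(np.load('scene1.npy')); im0=cv2.imread('pics/scene1.png')
def yel(i,w):
    h=cv2.cvtColor(i,cv2.COLOR_BGR2HSV); m=(h[...,0]>20)&(h[...,0]<32)&(h[...,1]>190)&(abs(w[...,0])<.08)&(abs(w[...,1])<.12)&(w[...,2]>.1)
    v,u=np.nonzero(m); return m.sum(),u.mean(),v.mean(),np.round(w[m].mean(0),4)
print(yel(im0,w0)); print(yel(im,w)); boxes('scene'); report(); print(bot.finish_job())"
```

```text
(np.int64(0), np.float64(nan), np.float64(nan), array([nan, nan, nan]))
(np.int64(0), np.float64(nan), np.float64(nan), array([nan, nan, nan]))
walnut_center 0.72 [236.2, 223.1, 253.9, 244.5] c [40. 63.] size [49. 34.] ang 88.4 ztop 71
walnut_center 0.71 [270.9, 164.6, 291.3, 182.0] c [-322.   46.] size [78. 95.] ang 27.7 ztop 41
walnut_center 0.66 [282.7, 228.5, 310.4, 255.1] c [-45. 264.] size [72. 99.] ang 82.0 ztop 42
keeper_center 0.66 [218.9, 177.1, 241.4, 196.5] c [-92. -68.] size [74. 51.] ang 11.0 ztop 129
t 11.1 tcp chute [-182.  224.  284.] x-yaw -166.3 z [-0.005 -0.    -1.   ] F [-0.3 -0.7  0.1] w 0.3 q [ 0.18 -0.21  1.99  0.    1.36 -1.63]
the job is handed in; nothing more can be done
None<string>:6: RuntimeWarning: Mean of empty slice.
  ret = ret.dtype.type(ret / rcount)
  ret = um.true_divide(
```

I pushed the small walnut offcut along the board with two partly open fingers, through the flap and over the sill. I then drew back, lifted clear and handed the job in at about 11 s. No verdict was reported.

Last checks:
- **Walnut:** it stands on end in the bin at chute (40, 63) mm, top at z about 71 mm, so its centre is near 36 mm. It stayed there over the last second or so.
- **Keeper:** it is at about (-92, -68) mm in the scene camera, against (-91, -66) mm in that camera before the flap push. The top camera had it at (-95, -70) mm both then and after the withdrawal.
- **Robot:** the gripper is clear of everything and the wrist force is about zero.
- **Flap:** it looked shut in the last picture, with the panel at chute x about 5 mm, within measuring error. The final numeric comparison failed because my colour filter found no flap pixels in either picture, so shut and still within 0.06 rad rests on that picture and a second's wait.
- **Wrist force:** it read about 10 N sideways and 8 N upwards at the end of the push, well under the limit. I took it for the fingers against the flap but did not confirm that.
- **Other things on the bench:** I did not re-measure them. The arm passed above them, and the mallet and muffs looked unmoved in the last picture.

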